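# Load a gas canister into a table-top stove

## Robot

A 6-joint arm with a two-finger parallel gripper is mounted at the origin on the work surface. World frame = base frame: x ahead of the robot, y to its left, z up, the work surface at z = 0. Lengths are in m, angles in rad, forces in N, time in s.
With the tool pointing down it reaches from about 0.35 to 0.875 m from the base axis. Payload 4.2 kg.
Tool frame: the origin (TCP) lies on the mounting face of the last link; the fingertips stand 182 mm ahead of it and the grasp point (between the pads) lies 164 mm ahead of it; z points along the fingers, y is the direction in which the jaws open and shut (so a half turn about z gives the same grasp; the last joint's range is limited). The gripper opens to 87 mm and grips with 3 to 60 N. Pads are 19 mm wide; open, the fingers measure 117 mm over their backs; the gripper's body (75 mm by 190 mm) begins 51 mm behind the grasp point.
Start: joints at [-0.907, 0.385, 0.008, 0, -1.194, -0.259], TCP at [0.246, -0.574, 0.405] pointing down, gripper open.
Joint ranges: [-3.14, 3.14], [-1.21, 2.06], [-1.07, 1.41], [-3.16, 2.05], [-2.99, -0.16], [-3.1, 3.1]. Speed limits (rad/s): [2.79, 2.79, 3.14, 3.14, 3.14, 3.14].

## Interface

Orientations are given as [roll, pitch, yaw] about the fixed x, y, z axes, in that order (R = Rz(yaw) Ry(pitch) Rx(roll)).
In Python, from plant import manip, vision, job gives the robot as it stands.
- The arm moves only by the tool play_rows, never from a script. Its argument "plan" is a list that holds one entry, the list of rows, each a list of 4 numbers: the shift along the world's x, y, z in m, then the turn about the world's z in rad. In form: [[[tx, ty, tz, spin], ...]]. A call has 1 to 8 rows; each row is the pose to reach, as a shift and turn from the pose commanded when the call began; what a row does not reach only later rows make up. A row lasts 1/12 s, in which the tool goes at most 41.7 mm and 7.16 degrees, less where a joint would pass 70% of its speed; a pose out of reach is approached as far as the arm can. A call with a gripper value outside its range is refused whole. "jaw" is the opening, from 0 (shut) to 1 (fully open), set as the call begins (left out, the last holds). The fingers move at their own pace and stop on an object; the grip force is fixed at half the most. Time passes only in rows, so rows that repeat a pose let the fingers close. It gives the time, the measured TCP pose, the force and the opening at its end, in the units of the state.
- manip.sense(): the state, without advancing time (a new reading comes with each control period).
- vision.snapshot(name): name is "scene" or "top"; returns the picture (480x640x3 uint8, blue, green, red); there is no depth.
- vision.calibration(name): a dict with "fov_y" (degrees; the focal length in pixels is half the picture's height over the tangent of half this angle, whatever the lens; pixels are square), "cx", "cy" (the principal point, pixels), "dist_coeffs" ([k1, k2, p1, p2, k3] as OpenCV has them; the pictures are not rectified), "R" (3x3) and "t" (3): a world point X has camera coordinates R X + t. Camera axes: x right, y down, z forward; pixel columns grow to the right and rows downward; lengths in m; the calibration is good to about 2 mm. A picture is of the moment at which its call begins. calibration takes no time and is no camera call.
- job.finish_job(): hands the job in, once; it reports no verdict.
The state is a dict: "clock": time; "joint_pos": joint angles; "joint_velocities": joint speeds; "effort": joint torques, N m; "ee_pos": TCP position; "tcp_rot": TCP orientation; "ft_force": force on the tool from outside, world axes, zero at the start; "wrist_torque": the same for the moment, N m; "width": finger opening in m.
Only numpy, scipy, OpenCV 4.12 (cv2) and the standard library are available. Lean on these libraries where they do the work, as an engineer would, in place of code of your own. Each camera call takes 0.05 s, during which the arm holds its last target. There are 200 camera calls.

## Task

Load the fresh gas canister into the table-top stove: first turn the burner knob fully clockwise to its off stop, then lay the upright canister on its side across both saddles of the open canister bay, valve end towards the knob (the stove's front), without dropping or ramming it. Let go, then swing the bay's hinged cover right down shut over it. Leave the other things on the table where they are.

Things in the scene. Friction and masses are not known exactly. Their poses are not given: they have to be found in the camera images.
- stove: Grey gas stove, fixed; 300 mm deep (x), 350 wide (y). Origin on the table under its centre; x to its rear (away from the robot), y to its left, z up. Burner box y -45 to 175 mm, deck 80 high, pot supports to 105. Canister bay y -171 to -45, x -78 to 134; outer sill 45 high at y -175. In front of the bay a housing 50 high (x -110 to -85), then a sloping fascia with the knob.
- bay_mid (a point): At stove (28, -113, 51) mm, axes as the stove's: where the middle of the laid canister's length and axis belongs; its bottom end is then at stove (121, -113, 51), with 13 mm of play either way along x. Under this point and 63 mm behind it stand V saddles (90 degree V for a 66 mm cylinder), 10 mm thick, arms up to 37 mm above the table.
- regulator (a point): Centre of the face of the brass regulator socket (24 mm disc) at the front end of the bay, stove (-78, -113, 51) mm, axes as the stove's; the laid canister's valve points at it. Its bracket is 36 mm wide and 64 mm high. The rear end of the bay is a stop 50 mm wide and 36 mm high, its face 212 mm behind this point.
- burner_knob (a joint): Angle of the burner knob in rad: 0 = off, at its stop, bar pointing straight up the slope; grows anticlockwise as seen facing the knob, up to 1.6 (fully open). Held by friction of about 0.05 N m; no spring.
- knob_grip (a point): On the knob's axis 27 mm above the fascia, in the grip bar. z is the axis, out of the fascia to the stove's front and up, 40 degrees from vertical; x runs along the bar to its white pointer and turns with the knob. Black knob: skirt 38 mm across, 5 high; bar 38 long, 12 wide, from 5 to 31 mm above the fascia. Fascia slopes 40 degrees, 59 mm long, 130 wide, knob in its middle.
- canister: Upright gas canister, bare metal with a white band: 66 mm across, straight up to 150 mm, then a narrowing shoulder to a collar (39 mm across, at 170 to 176) and a thin valve stem ending at 186. Origin at the centre of its bottom; z along its axis to the valve. 0.24 to 0.48 kg, centre of mass about 77 mm from the bottom. Round: its yaw does not matter.
- bay_cover (a joint): Angle of the bay's hinged cover in rad: 0 = shut, grows as it opens outwards (to the stove's -y side); at the start it rests open at its stop, 1.75. It swings freely, weighs 0.18 kg, balances at about 0.95; pushed below 0.75 it falls shut by itself.
- cover_edge (a point): On the cover's long free edge, at stove x -20 mm, 134 mm from the hinge. Cover: bent 2 mm sheet 252 mm long (stove x -103 to 148): a 30 mm side at the hinge, a bevel, a 107 mm wide top, end plates. Open, the top stands almost upright 50 to 69 mm outside the hinge, this edge uppermost, 160 mm above the table; closing, it rises to 179, then sinks to 92 at the bay's inner side.
- cover_hinge (a point): On the cover's hinge axis at the outer sill, at stove (-20, -175, 45) mm; axes as the stove's; the hinge runs along x.
- cup_a: Clear plastic tumbler standing mouth down, 78 mm across at the table, 52 mm at the top, 118 mm high; origin at the centre of its underside. Leave alone.
- cup_b: Second such tumbler, mouth down, 78 mm across, 118 mm high, nearer the robot; origin at the centre of its underside. Leave alone.
- matchbox: Matchbox 36 x 54 x 15 mm lying flat in front of the stove; origin at the centre of its underside. Leave alone.
- cap: White plastic cap of a canister, an open shallow cup 68 mm across and 22 mm high; origin at the centre of its underside. Leave alone.
- mug: White mug 80 mm across, 85 mm high, handle at its +y; origin at the centre of its underside. Leave alone.
- spoon: Spoon lying flat, handle to its -x, wooden handle 20 mm thick, about 190 mm long; origin on the table where handle and steel stem meet. Leave alone.
- food_tin: Steel food tin with a paper label, 74 mm across, 108 mm high, standing: shorter and fatter than the canister, flat top; origin at the centre of its underside. Leave alone.

How it is judged:
On the way, in this order (a step that is already met when the one before it is completed fails the run):
1. the burner knob is fully clockwise, at its off stop (value of joint burner_knob below 0.08 rad), for 0.2 s.
2. the canister lies along the bay on both saddles, valve end to the front, let go (angle between canister's own z axis and vertical between 1.5 and 1.642 rad and angle between the z axis of canister and the x axis of stove, either way round below 0.1 rad and x of canister in the frame of stove between 0.1 and 0.14 m and y of canister in the frame of stove between -0.121 and -0.105 m and z of canister in the frame of stove between 0.045 and 0.057 m and contact force between the fingers and canister below 0.3 N and linear speed of canister below 0.03 m/s), for 0.2 s.
3. the cover is shut over the canister (value of joint bay_cover below 0.08 rad), for 0.2 s.
At the end, for the whole second after the job is handed in: Knob off (within 0.08 rad of its stop); canister at rest on both saddles, level within 4 degrees, within 0.1 rad of the bay's line, 8 mm sideways, 6 mm in height and 20 mm along it, valve end to the front; cover shut (within 0.08 rad); the other things still (value of joint each of burner_knob, bay_cover below 0.08 rad and angle between canister's own z axis and vertical between 1.5 and 1.642 rad and angle between the z axis of canister and the x axis of stove, either way round below 0.1 rad and x of canister in the frame of stove between 0.1 and 0.14 m and y of canister in the frame of stove between -0.121 and -0.105 m and z of canister in the frame of stove between 0.045 and 0.057 m and linear speed of canister below 0.02 m/s and linear speed of each of cup_a, cup_b, matchbox, cap, mug, spoon, food_tin below 0.05 m/s); the robot touches nothing.
It fails at once if the canister is dropped (falls or tumbles unheld at over 0.5 m/s) (linear speed of canister above 0.5 m/s and contact force between the fingers and canister below 0.3 N).
It fails at once if the canister is rammed against the stove (over 60 N) (contact force between canister and stove above 60 N).
It fails at once if one of the other things is pushed more than 30 mm away or knocked over (distance of any of cup_a, cup_b, matchbox, cap, mug, spoon, food_tin from where it was at the start of the episode above 0.03 m or angle between any of cup_a, cup_b, matchbox, cap, mug, spoon, food_tin's own z axis and vertical above 0.5 rad).
It also fails if it takes over 61 s, if anything falls off the work surface, if the arm or the gripper's body presses on something with over 40 N, if the wrist force passes 120 N, or if a joint passes its speed limit or range.

## Working session

There is one attempt and no reset: what is moved stays moved. The work goes in short steps, Python scripts to look and compute and a tool call to move; the robot and the scene stay as the last step left them, time stands still between calls to the robot, and variables do not carry over. Pictures are saved under pics/ and viewed, about 8 in all and at most 12, crops included, and the job is handed in when it is done.

Besides the shell and the picture viewer there is one more tool, called after ">>>" as name([rows], argument=value, ...), one row to a line, values as JSON. play_rows: Moves the arm, as the interface text tells. Its arguments: {"type":"object","properties":{"plan":{"type":"array"},"jaw":{"type":"number"}},"required":["plan"]}

```bash
ls; mkdir -p pics; cat > h.py <<'E'
import numpy as np, cv2
from plant import manip, vision, job
def cam(n):
    c=vision.calibration(n); f=240/np.tan(np.radians(c['fov_y'])/2)
    K=np.array([[f,0,c['cx']],[0,f,c['cy']],[0,0,1]]); return K,np.array(c['dist_coeffs'],float),np.array(c['R']),np.array(c['t'])
def proj(n,X):
    K,d,R,t=cam(n); return cv2.projectPoints(np.atleast_2d(np.array(X,float)),cv2.Rodrigues(R)[0],t,K,d)[0][:,0]
def ray(n,uv):
    K,d,R,t=cam(n); p=cv2.undistortPoints(np.array(uv,float).reshape(-1,1,2),K,d)[:,0]
    return -R.T@t,(R.T@np.c_[p,np.ones(len(p))].T).T
def at_z(n,uv,z):
    C,D=ray(n,uv); z=np.broadcast_to(z,len(D)); return C+D*((z-C[2])/D[:,2])[:,None]
E
python3 - <<'E'
from h import *
for n in('scene','top'):
    cv2.imwrite(f'pics/{n}0.png',vision.snapshot(n)); K,d,R,t=cam(n); print(n,K[0,0],d,-R.T@t,R[2])
s=manip.sense();print(s)
E
```

```text
pics
scene 433.1581129831518 [0.00095206 0.         0.         0.         0.        ] [0.99385657 0.73652604 0.71676312] [-0.47141993 -0.65749748 -0.58775873]
top 593.6261863468463 [-0.05020558  0.          0.          0.          0.        ] [0.37481355 0.03440246 1.50261858] [ 0.09295555 -0.00626411 -0.99565055]
{'clock': 0.1, 'joint_pos': array([-9.07391945e-01,  3.85528137e-01,  6.76035048e-03, -4.33064611e-04,
       -1.19402100e+00, -2.58576048e-01]), 'joint_velocities': array([-3.35260131e-04, -1.24591586e-03,  2.07181431e-03,  6.31539223e-05,
       -1.39902283e-04, -6.90505384e-04]), 'effort': array([ 7.99699374e-04, -3.91690493e+01,  1.87934983e+01,  4.23197374e+00,
        1.34497433e-02, -6.82479549e-05]), 'ee_pos': array([ 0.24611469, -0.57431347,  0.40373881]), 'tcp_rot': array([ 3.13956352e+00, -1.20494376e-04, -2.73692393e+00]), 'ft_force': array([-0.33366214, -0.15598555, -0.19661628]), 'wrist_torque': array([-0.01562574, -0.00874233, -0.00564425]), 'width': 0.08715552229517518}
```

View pics/scene0.png

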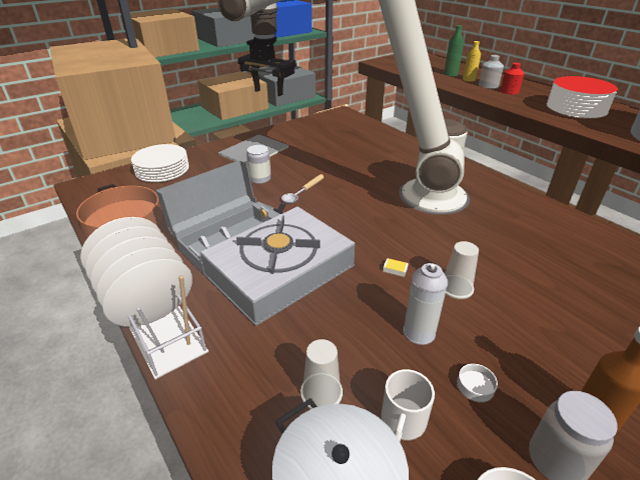

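View pics/top0.png

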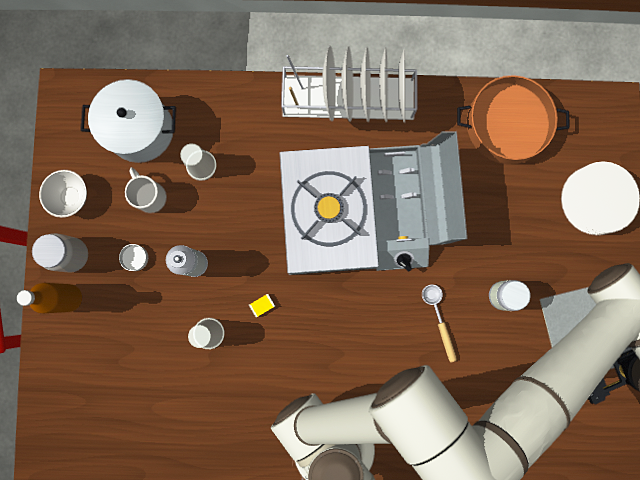

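The scene picture shows the stove with its cover open at the far side and the canister at about (425,305). In the top picture the stove spans roughly (280–467, 130–275), the knob is near (404,261), the canister's valve near (180,259), the tin at (513,295) and the spoon at (440,320).

```bash
python3 - <<'E'
import cv2,numpy as np
a=cv2.imread('pics/top0.png')
A=cv2.resize(a[125:280,272:472],None,fx=4,fy=3.87,interpolation=cv2.INTER_CUBIC)
A=cv2.resize(a[125:275,272:472],(800,600),interpolation=cv2.INTER_CUBIC)
cv2.imwrite('pics/c1.png',A)
s=cv2.imread('pics/scene0.png')
B=np.hstack([cv2.resize(a[235:285,150:216],(396,300),interpolation=cv2.INTER_CUBIC),cv2.resize(a[235:285,375:441],(396,300),interpolation=cv2.INTER_CUBIC)])
C=np.hstack([cv2.resize(s[255:350,372:497],(396,300),interpolation=cv2.INTER_CUBIC),cv2.resize(s[160:255,200:325],(396,300),interpolation=cv2.INTER_CUBIC)])
cv2.imwrite('pics/c2.png',np.vstack([B,C]))
E
```

```text
(no output)
```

View pics/c1.png

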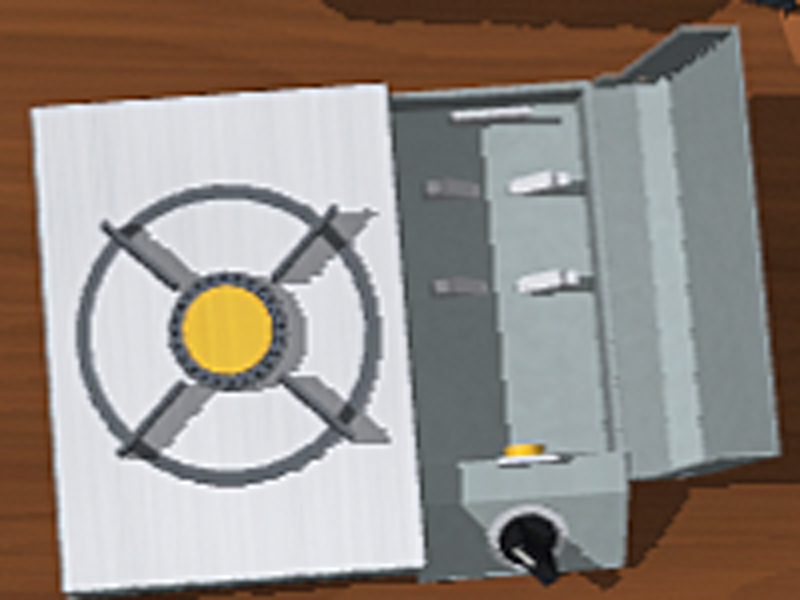

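View pics/c2.png

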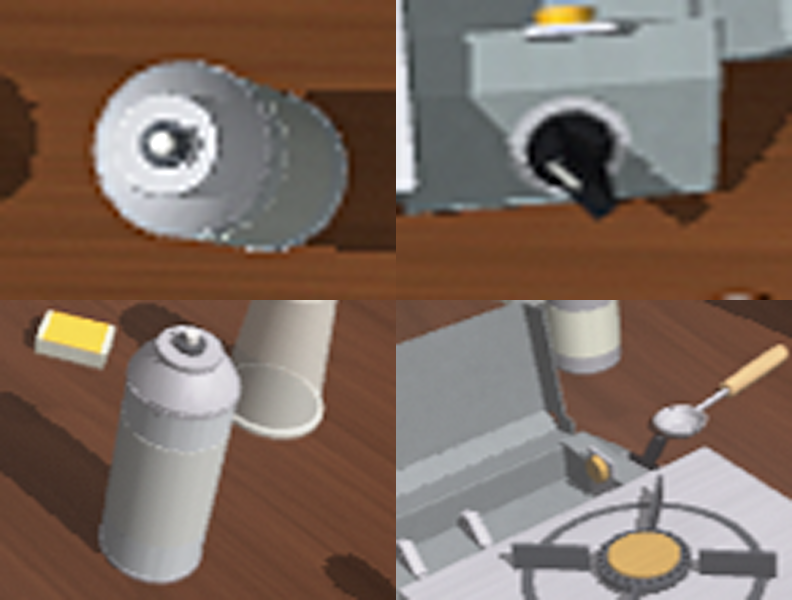

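The crop shows the deck corners at (31,108), (387,84), (425,567) and (64,592). The knob is at about (530,540), with its white pointer to the lower left of the bar. I'll fit the stove and canister poses and overlay the model for knob angles.

```bash
cat >> h.py <<'E'
def T2(p): 
    x,y,a=p; c,s=np.cos(a),np.sin(a); return lambda S:(np.atleast_2d(S)@np.array([[c,s,0],[-s,c,0],[0,0,1]])+[x,y,0])
E
python3 - <<'E'
from h import *
from scipy.optimize import least_squares as ls
c=np.array([[31,108],[387,84],[425,567],[64,592]])/4+[272,125]
S=np.array([[.15,.175,.08],[.15,-.045,.08],[-.15,-.045,.08],[-.15,.175,.08]])
r=ls(lambda p:(proj('top',T2(p)(S))-c).ravel(),[.7,-.05,0]);print(r.x,r.fun)
W=T2(r.x)
k4=np.radians(40);n=np.array([-np.sin(k4),0,np.cos(k4)]);u=np.array([np.cos(k4),0,np.sin(k4)]);v=np.cross(n,u)
k0=np.array([-.1326,-.113,.031])
print('regulator px c1',(proj('top',W([-.078,-.113,.051]))-[272,125])*4,'skirt',(proj('top',W(k0+.005*n))-[272,125])*4)
for th in np.arange(0,1.7,.2):
    x=np.cos(th)*u+np.sin(th)*v
    print(round(th,1),((proj('top',W([k0+.031*n-.019*x,k0+.031*n,k0+.031*n+.019*x]))-[272,125])*4).round().tolist())
# canister: valve tip & collar
p=np.array([[162/6+150,142/6+235]]);print('can valve',at_z('top',p,.184))
p=np.array([[163/6+150,143/6+235]]);print('can collar',at_z('top',p,.176))
print('spoon bowl/handle end/tin', at_z('top',[[432,294],[453,360]],.02), at_z('top',[[515,295]],.108), 'cupb',at_z('top',[[213,333]],.118),'mb',at_z('top',[[262,305]],.015))
s=W([[.028,-.113,.051],[-.078,-.113,.051],[.028,-.235,.16]]);print(s)
E
```

```text
[ 0.59586547 -0.03889741  0.09189749] [-0.3421762  -0.68530214  0.3425305  -0.8099662   0.63210374  0.56515036
 -0.62646469  0.85385261]
regulator px c1 [[523.78816013 447.19481414]] skirt [[528.03821172 542.35612648]]
0.0 [[534.0, 592.0], [535.0, 568.0], [535.0, 543.0]]
0.2 [[540.0, 591.0], [535.0, 568.0], [529.0, 544.0]]
0.4 [[546.0, 589.0], [535.0, 568.0], [523.0, 545.0]]
0.6 [[551.0, 587.0], [535.0, 568.0], [518.0, 548.0]]
0.8 [[556.0, 583.0], [535.0, 568.0], [513.0, 552.0]]
1.0 [[560.0, 579.0], [535.0, 568.0], [509.0, 556.0]]
1.2 [[563.0, 574.0], [535.0, 568.0], [506.0, 561.0]]
1.4 [[565.0, 570.0], [535.0, 568.0], [504.0, 566.0]]
1.6 [[566.0, 565.0], [535.0, 568.0], [504.0, 570.0]]
can valve [[0.45491726 0.36212742 0.184     ]]
can collar [[0.45503726 0.36372435 0.176     ]]
spoon bowl/handle end/tin [[ 0.38982776 -0.2367296   0.02      ]
 [ 0.22767476 -0.29006028  0.02      ]] [[ 0.39015641 -0.41755741  0.108     ]] cupb [[0.28852201 0.28779856 0.118     ]] mb [[0.3540341  0.18681213 0.015     ]]
[[ 0.63411713 -0.14885109  0.051     ]
 [ 0.52856441 -0.15857852  0.051     ]
 [ 0.64531285 -0.2703363   0.16      ]]
```

The stove is at (0.596, -0.039) with yaw 0.092, the canister at (0.455, 0.363), and the knob at about 0.65 rad. I'll square the bar by closing the jaws across it along stove y.

>>> play_rows([
  [[0.21,0.41,-0.09,-0.313],[0.21,0.41,-0.09,-0.313],[0.21,0.41,-0.09,-0.313],[0.21,0.41,-0.09,-0.313],[0.21,0.41,-0.09,-0.313],[0.21,0.41,-0.09,-0.313],[0.21,0.41,-0.09,-0.313],[0.21,0.41,-0.09,-0.313]],
], jaw=0.6)

```text
clock: 0.77
ee_pos: [0.3941, -0.2843, 0.341]
tcp_rot: [3.141, -0.0, -3.05]
ft_force: [1.5, -1.3, -0.6]
width: 0.0529
```

>>> play_rows([
  [[0.062,0.118,-0.026,0],[0.062,0.118,-0.026,0],[0.062,0.118,-0.026,0],[0.062,0.118,-0.026,0],[0.062,0.118,-0.06,0],[0.062,0.118,-0.09,0],[0.062,0.118,-0.115,0],[0.062,0.118,-0.123,0]],
])

```text
clock: 1.43
ee_pos: [0.4543, -0.168, 0.215]
tcp_rot: [3.14, -0.007, -3.05]
ft_force: [0.3, 0.7, 0.9]
width: 0.0527
```

>>> play_rows([
  [[0,0,0,0],[0,0,0,0],[0,0,0,0],[0,0,0,0],[0,0,0,0],[0,0,0,0],[0,0,0,0],[0,0,0,0]],
], jaw=0.0)

```text
clock: 2.1
ee_pos: [0.4576, -0.1663, 0.2211]
tcp_rot: [3.14, 0.009, -3.05]
ft_force: [0.5, 16.3, 8.0]
width: 0.0123
```

The jaws closed to 12.3 mm, so they are flat on the 12 mm bar and the knob is square. Next I'll release it, rise and head for the canister.

>>> play_rows([
  [[0,0,0,0],[0,0,0,0],[0,0,0,0],[0,0,0.04,0],[0,0,0.08,0],[0,0,0.12,0],[0,0,0.16,0],[0,0,0.195,0]],
], jaw=0.5)

```text
clock: 2.77
ee_pos: [0.4551, -0.1686, 0.4169]
tcp_rot: [-3.141, 0.003, -3.05]
ft_force: [1.4, 0.3, -0.3]
width: 0.0428
```

>>> play_rows([
  [[0,0.32,0,1],[0,0.32,0,1],[0,0.32,0,1],[0,0.32,0,1],[0,0.32,0,1],[0,0.32,0,1],[0,0.32,0,1],[0,0.32,0,1]],
], jaw=1.0)

```text
clock: 3.43
ee_pos: [0.4553, 0.1542, 0.4141]
tcp_rot: [-3.141, 0.001, -2.042]
ft_force: [0.9, -0.9, 0.1]
width: 0.0844
```

>>> play_rows([
  [[0,0.208,0,0.479],[0,0.208,0,0.479],[0,0.208,0,0.479],[0,0.208,0,0.479],[0,0.208,0,0.479],[0,0.208,0,0.479],[0,0.208,0,0.479],[0,0.208,0,0.479]],
])

```text
clock: 4.1
ee_pos: [0.4558, 0.3594, 0.4133]
tcp_rot: [3.141, -0.001, -1.571]
ft_force: [0.7, -0.7, -0.9]
width: 0.087
```

```bash
python3 - <<'E'
from h import *
a=vision.snapshot('top'); s=vision.snapshot('scene')
A=cv2.resize(a[225:285,350:440],(480,320),interpolation=cv2.INTER_CUBIC)
B=cv2.resize(s[130:290,320:520],(400,320),interpolation=cv2.INTER_CUBIC)[:, :320]
cv2.imwrite('pics/d1.png',np.hstack([A,B]))
m=manip.sense();print(m['ee_pos'],m['tcp_rot'],m['width'])
E
```

```text
[0.45597123 0.35850657 0.41375476] [ 3.14152792e+00 -1.75348440e-04 -1.57222177e+00] 0.08699903552375177
```

View pics/d1.png

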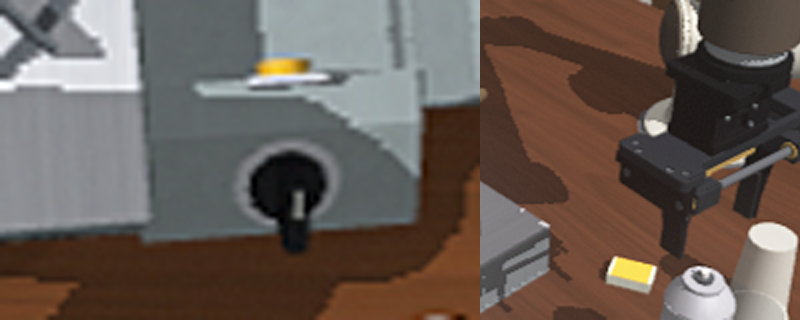

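The knob's pointer now looks straight up the slope, and the gripper is above the canister. I'll descend to grasp 139 mm up and close.

>>> play_rows([
  [[0,0.003,-0.03,0],[0,0.003,-0.055,0],[0,0.003,-0.08,0],[0,0.003,-0.1,0],[0,0.003,-0.11,0],[0,0.003,-0.11,0],[0,0.003,-0.11,0],[0,0.003,-0.11,0]],
])

```text
clock: 4.87
ee_pos: [0.4565, 0.3628, 0.3053]
tcp_rot: [-3.139, 0.002, -1.571]
ft_force: [-0.3, 0.1, 1.1]
width: 0.087
```

>>> play_rows([
  [[0,0,0,0],[0,0,0,0],[0,0,0,0],[0,0,0,0],[0,0,0,0],[0,0,0,0]],
], jaw=0.6)

```text
clock: 5.37
ee_pos: [0.4558, 0.363, 0.3039]
tcp_rot: [-3.141, 0.0, -1.571]
ft_force: [-1.6, -0.3, 2.9]
width: 0.0654
```

>>> play_rows([
  [[0,0,-0.005,0],[0,-0.006,-0.005,0],[0,-0.012,-0.003,0],[0,-0.025,-0.002,0],[0,-0.037,-0.001,0],[0,-0.05,-0.002,0],[0,-0.062,-0.004,0],[0,-0.074,-0.007,0]],
])

```text
clock: 6.03
ee_pos: [0.4563, 0.289, 0.299]
tcp_rot: [-3.138, 0.003, -1.569]
ft_force: [-1.4, -1.0, 7.9]
width: 0.0651
```

```bash
python3 - <<'E'
from h import *
s=vision.snapshot('scene')
cv2.imwrite('pics/e1.png',cv2.resize(s[190:370,330:530],(600,540),interpolation=cv2.INTER_CUBIC))
E
```

```text
(no output)
```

View pics/e1.png

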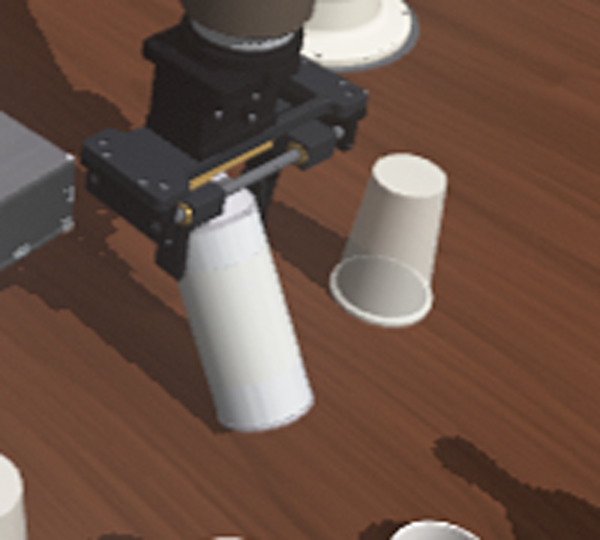

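The canister has tilted to about 25–30° and its base edge is holding on the table, so I'll continue the arc.

>>> play_rows([
  [[0,-0.012,-0.003,0],[0,-0.023,-0.008,0],[0,-0.034,-0.014,0],[0,-0.044,-0.021,0],[0,-0.054,-0.029,0],[0,-0.063,-0.037,0],[0,-0.071,-0.047,0],[0,-0.078,-0.057,0]],
])

```text
clock: 6.75
ee_pos: [0.4556, 0.2095, 0.238]
tcp_rot: [3.14, -0.001, -1.572]
ft_force: [1.5, 1.0, -0.2]
width: 0.0656
```

>>> play_rows([
  [[0,-0.006,-0.01,0],[0,-0.012,-0.021,0],[0,-0.015,-0.032,0],[0,-0.018,-0.039,0],[0,-0.02,-0.043,0],[0,-0.02,-0.045,0],[0,-0.02,-0.045,0]],
])

```text
clock: 7.33
ee_pos: [0.4554, 0.1913, 0.1974]
tcp_rot: [3.141, -0.001, -1.569]
ft_force: [-12.2, 1.6, 31.2]
width: 0.0655
```

It lies flat: the grasp point is at 33 mm and the push reached 31 N. I'll relax, open, shift to about 70 mm from the bottom and regrip.

>>> play_rows([
  [[0,0,0.004,0],[0,0,0.004,0]],
])

```text
clock: 7.5
ee_pos: [0.4553, 0.1905, 0.1985]
tcp_rot: [3.141, -0.0, -1.57]
ft_force: [0.2, -0.3, -2.7]
width: 0.0655
```

>>> play_rows([
  [[0,0,0,0],[0,0,0,0],[0,0,0,0],[0,0,0,0],[0,0,0.003,0],[0,0,0.007,0],[0,0,0.007,0]],
], jaw=0.9)

```text
clock: 8.08
ee_pos: [0.4562, 0.191, 0.2062]
tcp_rot: [-3.14, 0.001, -1.571]
ft_force: [0.3, 0.2, -0.1]
width: 0.0783
```

```bash
python3 - <<'E'
from h import *
s=vision.snapshot('scene');a=vision.snapshot('top')
print(manip.sense()['ee_pos'])
A=cv2.resize(s[200:350,340:520],(480,400),interpolation=cv2.INTER_CUBIC)
B=cv2.resize(a[225:305,160:280],(480,320),interpolation=cv2.INTER_CUBIC)[:, :320]
B=cv2.resize(a[215:315,165:245],(320,400),interpolation=cv2.INTER_CUBIC)
cv2.imwrite('pics/f1.png',np.hstack([A,B]))
E
```

```text
[0.45596648 0.19093654 0.20580932]
```

View pics/f1.png

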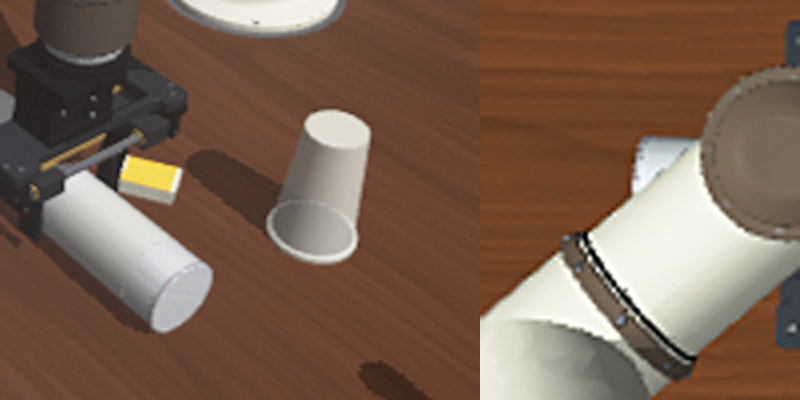

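The canister lies flat, with its bottom face centred near scene pixel (408.3, 311.4). I'll locate it.

```bash
python3 - <<'E'
from h import *
print(at_z('scene',[[408.3,311.4]],.033), at_z('top',[[203.2,257]],.045))
E
```

```text
[[0.45473113 0.32819785 0.033     ]] [[0.46885563 0.33210914 0.045     ]]
```

>>> play_rows([
  [[0,0.02,0,0],[0,0.04,0,0],[0,0.06,0,0],[0,0.069,0,0],[0,0.069,0,0],[0,0.069,0,0]],
])

```text
clock: 8.68
ee_pos: [0.4555, 0.2596, 0.2052]
tcp_rot: [3.141, -0.001, -1.57]
ft_force: [0.1, -0.2, 0.4]
width: 0.0783
```

>>> play_rows([
  [[0,0,0,0],[0,0,0,0],[0,0,0,0],[0,0,0,0],[0,0,0,0]],
], jaw=0.6)

```text
clock: 9.1
ee_pos: [0.4559, 0.2591, 0.2054]
tcp_rot: [3.141, -0.001, -1.572]
ft_force: [0.2, -1.7, 0.7]
width: 0.0654
```

>>> play_rows([
  [[0,0,0.02,0],[0,0,0.05,0],[0,0,0.08,0],[0,0,0.11,0],[0,0,0.14,0],[0,0,0.17,0],[0,0,0.19,0],[0,0,0.19,0]],
])

```text
clock: 9.77
ee_pos: [0.4564, 0.2601, 0.4]
tcp_rot: [-3.134, 0.006, -1.57]
ft_force: [-0.1, 1.8, -2.0]
width: 0.0654
```

>>> play_rows([
  [[0.018,-0.035,0,-0.12],[0.035,-0.07,0,-0.24],[0.052,-0.105,0,-0.36],[0.07,-0.14,0,-0.48],[0.087,-0.175,0,-0.6],[0.105,-0.21,0,-0.72],[0.122,-0.245,0,-0.84],[0.138,-0.28,0,-0.96]],
])

```text
clock: 10.43
ee_pos: [0.594, -0.0221, 0.3929]
tcp_rot: [3.139, -0.003, -2.537]
ft_force: [0.2, 1.2, -2.9]
width: 0.0654
```

>>> play_rows([
  [[0.018,-0.035,0,-0.12],[0.035,-0.07,0,-0.24],[0.05,-0.1,0,-0.36],[0.063,-0.127,0,-0.48],[0.063,-0.127,0,-0.519],[0.063,-0.127,0,-0.519],[0.063,-0.127,0,-0.519],[0.063,-0.127,0,-0.519]],
])

```text
clock: 11.1
ee_pos: [0.6565, -0.1465, 0.3941]
tcp_rot: [3.141, -0.002, -3.048]
ft_force: [0.7, -0.2, -1.9]
width: 0.0655
```

```bash
python3 - <<'E'
from h import *
s=vision.snapshot('scene');a=vision.snapshot('top')
m=manip.sense();print(m['ee_pos'],m['tcp_rot'],m['width'])
A=cv2.resize(s[90:270,130:330],(440,396),interpolation=cv2.INTER_CUBIC)
B=cv2.resize(a[110:290,300:460],(352,396),interpolation=cv2.INTER_CUBIC)
cv2.imwrite('pics/g1.png',np.hstack([A,B]))
E
```

```text
[ 0.65660967 -0.14612309  0.39523853] [ 3.14120802e+00 -4.95210092e-04 -3.04782322e+00] 0.06553011021733739
```

View pics/g1.png

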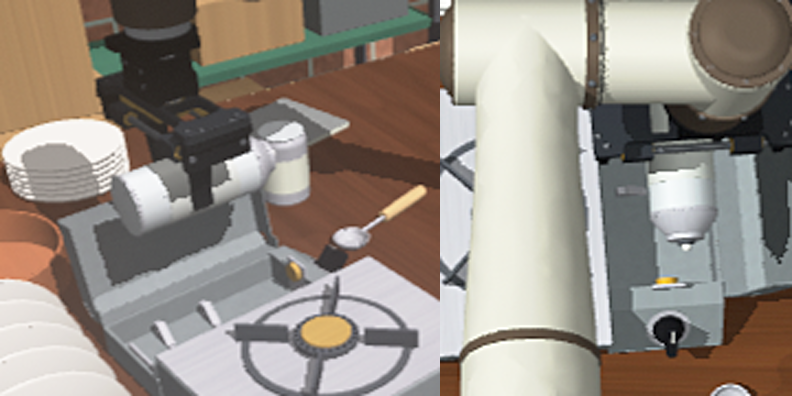

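The canister is held level with the valve to the front. I'll check its position from the valve tip at top pixel (411.4, 222.7) and the bottom centre at scene pixel (~189, 184.5).

```bash
python3 - <<'E'
from h import *
p=np.array([0.59587,-0.0389,0.0919]);c,s=np.cos(p[2]),np.sin(p[2])
def S(X): d=X[:,:2]-p[:2]; return np.c_[c*d[:,0]+s*d[:,1],-s*d[:,0]+c*d[:,1]]
print(S(at_z('top',[[411.4,222.7]],.222)),S(at_z('scene',[[189,184.5]],.222)),S(manip.sense()['ee_pos'][None]))
E
```

```text
[[-0.06449018 -0.10969538]] [[ 0.11700108 -0.10378434]] [[ 0.05064342 -0.11234475]]
```

>>> play_rows([
  [[0,-0.001,-0.03,0],[0,-0.001,-0.06,0],[0,-0.001,-0.09,0],[0,-0.001,-0.115,0],[0,-0.001,-0.135,0],[0,-0.001,-0.15,0],[0,-0.001,-0.158,0],[0,-0.001,-0.162,0]],
])

```text
clock: 11.87
ee_pos: [0.6566, -0.1474, 0.2323]
tcp_rot: [3.141, -0.002, -3.048]
ft_force: [0.4, -0.4, -2.8]
width: 0.0654
```

>>> play_rows([
  [[0,0,-0.002,0],[0,0,-0.004,0],[0,0,-0.006,0],[0,0,-0.007,0],[0,0,-0.008,0],[0,0,-0.008,0]],
])

```text
clock: 12.37
ee_pos: [0.6569, -0.1482, 0.2258]
tcp_rot: [3.142, 0.001, -3.05]
ft_force: [0.2, 0.6, -2.6]
width: 0.0653
```

>>> play_rows([
  [[0,0,-0.001,0],[0,0,-0.002,0],[0,0,-0.003,0],[0,0,-0.003,0]],
])

```text
clock: 12.7
ee_pos: [0.657, -0.148, 0.2245]
tcp_rot: [-3.141, 0.001, -3.049]
ft_force: [-1.9, 1.7, 5.6]
width: 0.0655
```

Contact on the saddles: the force along z went from -2.6 to +5.6 N. I'll open slightly and rise.

>>> play_rows([
  [[0,0,0.001,0],[0,0,0.001,0],[0,0,0.001,0],[0,0,0.001,0],[0,0,0.001,0],[0,0,0.001,0]],
], jaw=0.86)

```text
clock: 13.2
ee_pos: [0.6569, -0.1483, 0.2233]
tcp_rot: [-3.142, -0.0, -3.05]
ft_force: [0.2, 0.4, 0.2]
width: 0.0745
```

>>> play_rows([
  [[0,0,0,0],[0,0,0.015,0],[0,0,0.03,0],[0,0,0.06,0],[0,0,0.09,0],[0,0,0.12,0],[0,0,0.15,0],[0,0,0.18,0]],
])

```text
clock: 13.87
ee_pos: [0.6566, -0.1482, 0.405]
tcp_rot: [-3.142, 0.0, -3.05]
ft_force: [0.5, -0.5, -0.2]
width: 0.0751
```

Next is the cover. I'll close the jaws and go outside the cover edge at about stove (-20, -285), tips at about z 0.145.

>>> play_rows([
  [[-0.012,-0.038,0,0],[-0.024,-0.076,0,0],[-0.036,-0.114,0,0],[-0.048,-0.152,0,0],[-0.055,-0.176,0,0],[-0.055,-0.176,-0.02,0],[-0.055,-0.176,-0.05,0],[-0.055,-0.176,-0.078,0]],
], jaw=0.0)

```text
clock: 14.53
ee_pos: [0.6013, -0.3251, 0.3252]
tcp_rot: [-3.141, 0.002, -3.052]
ft_force: [0.0, 0.7, -0.4]
width: 0.0296
```

```bash
python3 - <<'E'
from h import *
s=vision.snapshot('scene');a=vision.snapshot('top')
m=manip.sense();print(m['ee_pos'],m['tcp_rot'],m['width'])
A=cv2.resize(s[90:270,130:330],(440,396),interpolation=cv2.INTER_CUBIC)
B=cv2.resize(a[120:280,350:490],(346,396),interpolation=cv2.INTER_CUBIC)
cv2.imwrite('pics/h1.png',np.hstack([A,B]))
E
```

```text
[ 0.60029489 -0.32390292  0.31959391] [ 3.13589833 -0.01020787 -3.05136604] 0.02139581030151835
```

View pics/h1.png

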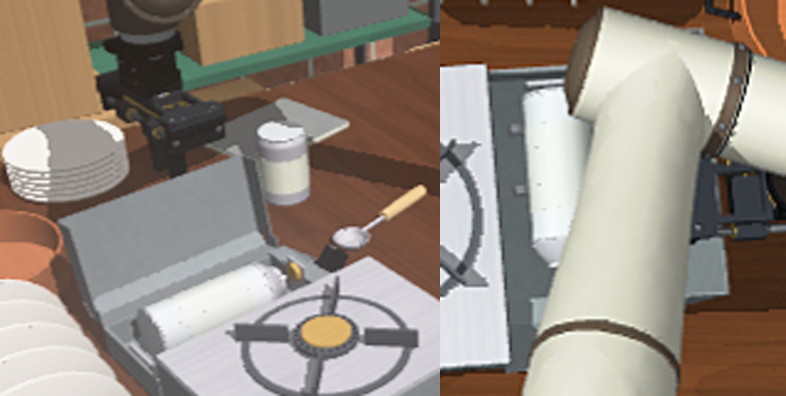

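The canister lies in the bay on both saddles with its valve to the front. Its rear edge is at about top pixel (392.5, 154). I'll check that number quickly before closing.

```bash
python3 - <<'E'
from h import *
p=np.array([0.59587,-0.0389,0.0919]);c,s=np.cos(p[2]),np.sin(p[2])
def S(X): d=X[:,:2]-p[:2]; return np.c_[c*d[:,0]+s*d[:,1],-s*d[:,0]+c*d[:,1]]
print(S(at_z('top',[[392.5,154]],.08)))
# scene: bottom disc outline left-bottom; bottom centre approx crop (152,331)
print(S(at_z('scene',[[130+150/2.2,90+329/2.2]],.051)))
E
```

```text
[[ 0.12411562 -0.10047958]]
[[ 0.11346905 -0.12393744]]
```

>>> play_rows([
  [[-0.002,0.02,0,0],[-0.004,0.04,0,0],[-0.006,0.06,0,0],[-0.007,0.08,0,0],[-0.009,0.1,0,0],[-0.011,0.115,0,0],[-0.012,0.13,0,0],[-0.013,0.145,0,0]],
])

```text
clock: 15.3
ee_pos: [0.589, -0.1781, 0.3266]
tcp_rot: [-3.141, 0.001, -3.049]
ft_force: [-0.5, -0.5, -0.9]
width: 0.0003
```

>>> play_rows([
  [[-0.001,0.015,0,0],[-0.003,0.03,0,0],[-0.003,0.03,0,0],[-0.003,0.03,0.03,0],[-0.003,0.03,0.07,0],[-0.003,0.03,0.11,0],[-0.003,0.0,0.13,0],[-0.003,-0.03,0.13,0]],
])

```text
clock: 15.97
ee_pos: [0.5864, -0.2093, 0.4637]
tcp_rot: [-3.137, 0.013, -3.046]
ft_force: [0.7, -0.4, 0.3]
width: 0.0004
```

>>> play_rows([
  [[-0.03,-0.03,0,0],[-0.06,-0.06,0,0],[-0.09,-0.09,0,0],[-0.12,-0.12,0,0],[-0.14,-0.15,0,0],[-0.14,-0.18,0,0],[-0.14,-0.18,0,0],[-0.14,-0.18,0,0]],
])

```text
clock: 16.63
ee_pos: [0.4452, -0.3906, 0.4555]
tcp_rot: [-3.142, -0.0, -3.053]
ft_force: [-0.1, -0.4, -0.0]
width: 0.0004
```

```bash
python3 - <<'E'
from h import *
s=vision.snapshot('scene');a=vision.snapshot('top')
m=manip.sense();print(m['clock'],m['ee_pos'],m['ft_force'])
cv2.imwrite('pics/i1.png',np.hstack([cv2.resize(s[60:340,130:500],(400,303)),cv2.resize(a[120:330,180:480],(400,303))]))
E
```

```text
16.7333 [ 0.44598297 -0.38898922  0.4555482 ] [ 0.09750736  0.72112883 -0.32765433]
```

View pics/i1.png

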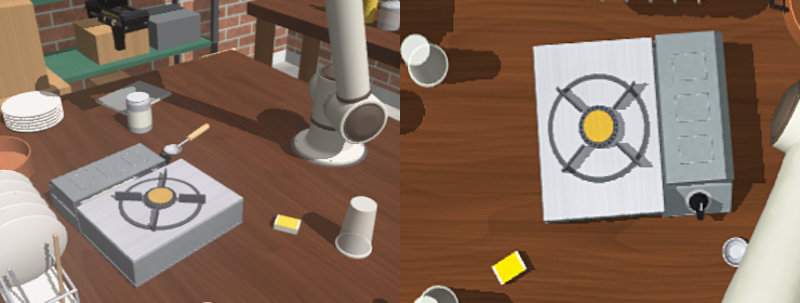

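The cover is shut flat along the deck edge, the knob's pointer is still straight, the other things are where they were, and the arm is clear. I'll hand it in.

```bash
python3 -c "
from h import *
e=np.array([.59587,-.0389,.0919])
print(proj('top',T2(e)([[.148,-.0495,.092],[-.103,-.0495,.092]])), [[180+(654-400)*.75,120+36*.693],[180+(663-400)*.75,120+184*.693]])
print(job.finish_job())"
```

```text
[[371.38138071 144.60476607]
 [379.66901841 247.29584186]] [[370.5, 144.948], [377.25, 247.512]]
the job is handed in; nothing more can be done
None
```

The canister is loaded, the knob is off and the cover is shut. I handed the job in at about 16.7 s, and no verdict was reported.

- **Knob:** I squeezed its bar square between the jaws. They closed to 12.3 mm on the 12 mm bar, and the pointer looked straight up the slope in the pictures.
- **Canister:** I tipped it over its base edge on the table while holding it, then regripped it near its middle. I carried it level and set it on the saddles with under 10 N, valve to the front.
- **Cover:** I pushed it over its balance point from outside and it fell shut.

**Last checks:**
- The cover's free edge appears within about 2.5 pixels of where the model puts it when shut.
- The other things looked unmoved in the views I took, and the arm was clear with no force on it.
- **Canister along the bay:** two rough readings before the cover closed put its bottom end at x 0.113 and 0.124 m; the limits are 0.10 to 0.14.
- **Canister sideways:** the same readings disagreed, at y -0.100 and -0.124 m, both outside the limits of -0.121 to -0.105. I relied instead on the gripper's own position at release, about -0.114, and on the saddles centring it.

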